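# Dock a laptop battery on a sloped cradle and clamp it

## Robot

A 6-joint arm with a two-finger parallel gripper is mounted at the origin on the work surface. World frame = base frame: x ahead of the robot, y to its left, z up, the work surface at z = 0. Lengths are in m, angles in rad, forces in N, time in s.
With the tool pointing down it reaches from about 0.35 to 0.975 m from the base axis. Payload 4.9 kg.
Tool frame: the origin (TCP) lies on the mounting face of the last link; the fingertips stand 173 mm ahead of it and the grasp point (between the pads) lies 155 mm ahead of it (tcp_to_grasp is the distance from the TCP to the grasp point, in m); z points along the fingers, y is the line along which they close (so a half turn about z gives the same grasp; the last joint's range is limited). The gripper opens to 85 mm and grips with 20 to 120 N. Pads are 22 mm wide; open, the fingers measure 114 mm over their backs; the gripper's body (76 mm by 85 mm) begins 54 mm behind the grasp point. The pads swing forward as they close: fully open they stand 13 mm farther back than shut.
Start: joints at [1.058, 0.053, 1.613, -0, 1.476, -0.119], TCP at [0.24, 0.577, 0.405] pointing down, gripper open.
Joint ranges: [-3.01, 3.01], [-1.01, 2.22], [0.06, 2.58], [-1.02, 4.17], [0.09, 2.62], [-3.14, 3.14]. Speed limits (rad/s): [2.57, 2.57, 3.14, 3.14, 3.14, 3.14].

## Interface

Orientations are given as a rotation vector (axis times angle).
In Python, from station import get_obs, get_image, calibration, finish_job, tcp_to_grasp gives the robot as it stands. The module is installed in compiled form; this text tells all that it offers.
- The arm moves only by the tool arm_command, never from a script. Its argument "plan" is a list that holds one entry, the list of rows, each a list of 6 numbers: the shift along the tool's x, y, z in cm, then the turn, a rotation vector about the tool's x, y, z in rad. A call has 1 to 12 rows; each row is the pose to reach, as a shift and turn from the pose commanded when the call began, along the tool's axes at that moment; what a row does not reach only later rows make up. A row lasts 1/12 s, in which the tool goes at most 41.7 mm and 7.16 degrees, less where a joint would pass 70% of its speed; a pose out of reach is approached as far as the arm can. A call with a gripper value outside its range is refused whole. "gripper" is the closure, from -1 (fully open) to 1 (shut), set as the call begins (left out, the last holds). The fingers move at their own pace and stop on an object; "force" is the grip in N (left out, the last holds). Time passes only in rows, so rows that repeat a pose let the fingers close. It gives the time, the measured TCP pose, the force, the opening and the grip force at its end, in the units of the state.
- get_obs(): the state, without advancing time (a new reading comes with each control period).
- get_image(name): name is "scene" or "top"; returns (picture, depth): 400x640x3 uint8, blue, green, red; 400x640 float32, m along the optical axis (not along the pixel's ray), 0 where there is no reading.
- calibration(name): a dict with "fx", "fy", "cx", "cy" (pixels), "pose" (4x4, takes a point from camera to world coordinates). Camera axes: x right, y up, looking along -z (the intrinsics and any distortion apply to the point x, -y, -z); pixel columns grow to the right and rows downward; lengths in m; the calibration is good to about 2 mm. A picture is of the moment at which its call begins. calibration takes no time and is no camera call.
- finish_job(): hands the job in; it is judged then, once.
The state is a dict: "t": time; "q": joint angles; "dq": joint speeds; "effort": joint torques, N m; "tool_pos": TCP position; "tool_rot": TCP orientation; "contact_force": force on the tool from outside, world axes, zero at the start; "wrist_torque": the same for the moment, N m; "opening": finger opening in m; "grip_force": force on a finger pad.
Only numpy, scipy, OpenCV 4.12 (cv2) and the standard library are available. Lean on these libraries where they do the work, as an engineer would, in place of code of your own. Each camera call takes 0.05 s, during which the arm holds its last target. There are 200 camera calls.

## Task

Lay the laptop battery flat on the sloped cradle between its side guides, contact nose downhill, and push it gently down the slope until the nose rests square against the bottom lip, without pressing hard on the lip. Then, with the battery home, turn both clamp knobs fully to their end stops so that their steel tabs swing in over the battery. Leave the screwdriver, the drive and the mug alone.

Things in the scene. Friction and masses are not known exactly. Their poses are not given: they have to be found in the camera images.
- pack_center (a point): Centre of the loose black battery block, 130 x 50 x 22 mm, 0.2 to 0.4 kg, flat on the bench, grey panel on top; 11 mm above its underside. x along its length, z up. The -x end is the contact nose: the last 10 mm are a step 40 mm wide, 11 mm high with brass strips; the +x end is plain, full height. At the start the nose points roughly towards the robot (within 0.6 rad of -x).
- pack_nose (a point): Middle of the lower edge of the nose's end face, on the battery's underside: 65 mm from the centre towards -x and 11 mm below it. Axes as pack_center.
- cradle: Fixed tilted grey metal plate, sloping 25 degrees (0.436 rad), falling towards the robot. Origin on its surface, mid-width, at the uphill face of the bottom lip, 45 mm above the bench; x up the slope, y left along the lip, z out of the plate. Runs from x = -30 to 210 mm, 200 mm wide. Friction holds the battery wherever it is laid: it does not slide down by itself.
- lip: The fixed bottom lip of the cradle: bar 62 mm wide along y, 16 mm high, 8 mm thick, its uphill face at the cradle's x = 0. Same origin and axes as the cradle. Rigid; its contacts are delicate and bear no more than 25 N.
- knob_left_grip (a point): Left clamp knob, at cradle x = 12, y = +62, z = 47 mm, on its axis (the cradle's z). The grip is a black bar 46 mm long (its own x), 14 mm thick (y), from cradle z = 30 to 60 mm. Under it a steel tab, 14 mm wide, points along the knob's +x, 50 mm from the axis, at cradle z = 25 to 29 mm, above the seated battery. At joint 0 the knob's x is the cradle's x (uphill).
- knob_right_grip (a point): Grip point of the right clamp knob: the mirror image, at cradle y = -62 mm.
- knob_left (a joint): Turn of the left clamp knob, rad: 0 = tab uphill (open) and grows clockwise seen from above the plate, to the end stop at 1.4 with the tab pointing in over the battery. Turns against friction of about 0.05 N m and stays where left; starts between 0 and 0.3.
- knob_right (a joint): Turn of the right clamp knob, rad: the mirror image, 0 = tab uphill (open), grows counter-clockwise seen from above, end stop at 1.4.
- guides_mouth (a point): Uphill mouth of the two grey side guides, at cradle x = 111 mm on the plate. Guides are 22 mm high, 58 mm clear between them from cradle x = 40 to 95 mm, flaring to about 71 mm clear at x = 111; uphill the plate is bare. The battery home has its plain end at x = 130 mm: fingers beside it do not fit between the guides, so it is pushed by its plain end. Axes as the cradle.
- driver_grip (a point): Bystander: screwdriver about 160 mm long lying on the bench; point on its handle.
- drive: Bystander: flat metal disk drive, 100 x 70 x 10 mm, on the bench beyond the work; origin at the centre of its underside.
- mug: Bystander: white mug, 80 mm across and 90 mm high, on the bench; origin at the centre of its underside.

How it is judged:
By the outcome, as a careful person would: the job done as asked, in the order asked, and still so for the second after the job is handed in, with the robot touching nothing.
It also fails if it takes over 72 s, if anything falls off the work surface, if the arm or the gripper's body presses on something with over 40 N, if the wrist force passes 120 N, or if a joint passes its speed limit or range.

## Working session

There is one attempt and no reset: what is moved stays moved. The work goes in short steps, Python scripts to look and compute and a tool call to move; the robot and the scene stay as the last step left them, time stands still between calls to the robot, and variables do not carry over. Pictures are saved under pics/ and viewed, at most 10 in all, crops included, and the job is handed in when it is done.

Besides the shell and the picture viewer there is one more tool, called after "Emit:" by a JSON object that holds its "name" and its "arguments". arm_command: Moves the arm, as the interface text tells. Its arguments: {"type":"object","properties":{"plan":{"type":"array"},"gripper":{"type":"number"},"force":{"type":"number"}},"required":["plan"]}

```bash
mkdir -p pics
cat > h.py <<'E'
import numpy as np, cv2
from scipy.spatial.transform import Rotation as R
from station import get_obs,get_image,calibration,tcp_to_grasp
def cloud(name,d):
    c=calibration(name); v,u=np.mgrid[0:400,0:640]
    x=(u-c['cx'])/c['fx']*d; y=(v-c['cy'])/c['fy']*d
    P=np.stack([x,-y,-d,np.ones_like(d)],-1)@np.array(c['pose']).T
    return P[...,:3]
E
python3 - <<'E'
from h import *
for n in ('top','scene'):
    im,d=get_image(n); cv2.imwrite(f'pics/{n}0.png',im); np.save(f'{n}0.npy',d)
    c=calibration(n); print({k:(np.round(v,3).tolist()) for k,v in c.items()})
o=get_obs(); print({k:np.round(v,3).tolist() for k,v in o.items()}, tcp_to_grasp)
E
```

```text
{'fx': 427.877, 'fy': 427.877, 'cx': 320.266, 'cy': 199.381, 'pose': [[0.019, 0.987, -0.161, 0.408], [-1.0, 0.02, 0.004, 0.091], [0.008, 0.161, 0.987, 0.967], [0.0, 0.0, 0.0, 1.0]]}
{'fx': 468.291, 'fy': 468.291, 'cx': 316.556, 'cy': 196.725, 'pose': [[0.063, -0.609, 0.791, 1.411], [0.998, 0.051, -0.04, 0.068], [-0.016, 0.792, 0.611, 0.718], [0.0, 0.0, 0.0, 1.0]]}
{'t': 0.1, 'q': [1.058, 0.053, 1.614, -0.0, 1.476, -0.119], 'dq': [-0.001, -0.002, -0.003, -0.001, -0.0, -0.001], 'effort': [0.001, -39.49, -37.136, -0.0, 0.004, 0.0], 'tool_pos': [0.24, 0.577, 0.404], 'tool_rot': [-0.614, -3.08, 0.003], 'contact_force': [-0.392, 0.3, -0.721], 'wrist_torque': [-0.007, 0.032, 0.02], 'grip_force': 0.0, 'opening': 0.086} 0.1547
```

View pics/top0.png

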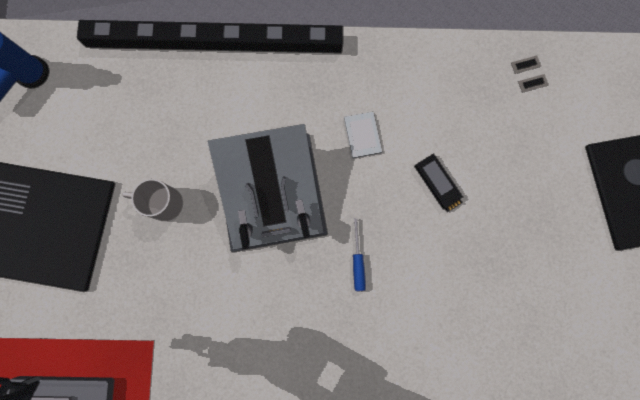

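View pics/scene0.png

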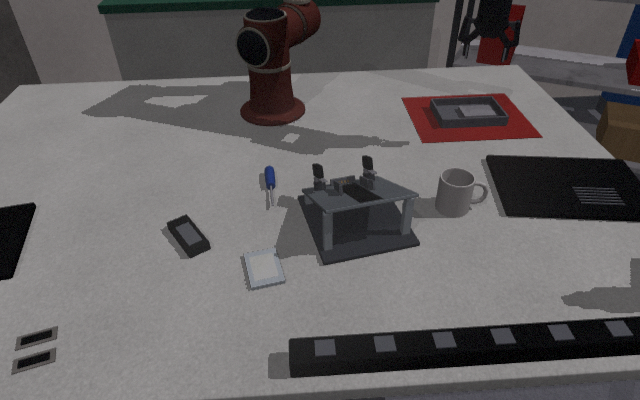

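The top view shows the battery at about (438,182) with its nose at (456,208), the cradle at about (268,190) with its knobs at (245,235) and (304,224), the driver at (358,260), the drive at (363,134) and the mug at (155,200). Next I'll measure from depth.

```bash
cat > m.py <<'E'
from h import *
im=cv2.imread('pics/top0.png'); d=np.load('top0.npy'); P=cloud('top',d)
# bench height
b=P[280:320,420:560].reshape(-1,3); print('bench z',np.median(b[:,2]), 'nodata',(d==0).mean())
def rect(mask):
    p=P[mask][:,:2].astype(np.float32); r=cv2.minAreaRect(p*1000); return r
H=P[...,2]; sub=np.zeros_like(H,bool); sub[145:220,405:475]=1
m=sub&(H>0.014)&(H<0.04)
n,l,s,c=cv2.connectedComponentsWithStats(m.astype(np.uint8)); k=1+s[1:,4].argmax(); m=l==k
print('battery rect mm',rect(m),'z',np.median(H[m]),m.sum())
hi=m&(H>0.018); p=P[hi]; print('hi',rect(hi))
# brass nose
hsv=cv2.cvtColor(im,cv2.COLOR_BGR2HSV); br=sub&(hsv[...,1]>90)&(hsv[...,2]>80)&(H>0.004); print('brass',P[br].mean(0),br.sum())
# cradle plane
sub=np.zeros_like(H,bool); sub[115:255,200:335]=1
c=P[sub&(H>0.03)&(H<0.2)]
best=None; rng=np.random.default_rng(0)
for _ in range(500):
    a=c[rng.choice(len(c),3,False)]; nn=np.cross(a[1]-a[0],a[2]-a[0]); L=np.linalg.norm(nn)
    if L<1e-6: continue
    nn/=L; q=np.abs((c-a[0])@nn)<0.003
    if best is None or q.sum()>best.sum(): best=q
g=c[best]; o=g.mean(0); nn=np.linalg.svd(g-o,full_matrices=False)[2][2]; nn*=np.sign(nn[2])
print('normal',nn,'tilt',np.arccos(nn[2]),'yaw from normal',np.arctan2(-nn[1],-nn[0]),len(g),len(c))
# full-plate pixels: rectangle in plane coordinates, tilt known
ex=-nn*nn[2]+np.array([0,0,1]); ex/=np.linalg.norm(ex); ey=np.cross(nn,ex)
uv=np.stack([(g-o)@ex,(g-o)@ey],1).astype(np.float32)*1000
r=cv2.minAreaRect(uv); print('plate rect',r)
box=cv2.boxPoints(r); print('corners world',np.round(o+box[:,:1]/1000*ex+box[:,1:]/1000*ey,4))
np.savez('pl.npz',o=o,n=nn,ex=ex,ey=ey)
E
python3 m.py
```

```text
bench z -0.00016840582825755623 nodata 0.0041484375
battery rect mm ((610.7032470703125, -181.36990356445312), (122.12482452392578, 51.3586540222168), 32.79204177856445) z 0.02209116184380011 1186
hi ((611.625244140625, -180.80770874023438), (120.0759048461914, 51.267791748046875), 32.66474533081055)
brass [ 0.55689251 -0.21628238  0.01136839] 26
normal [-0.41545633 -0.08407791  0.90571902] tilt 0.43772338253727067 yaw from normal 0.19967801862040743 8966 10621
plate rect ((-12.87158203125, 0.12387847900390625), (240.10780334472656, 200.048095703125), 0.03867146745324135)
corners world [[0.4465 0.275  0.0323]
 [0.4863 0.079  0.0324]
 [0.6994 0.1222 0.1342]
 [0.6596 0.3183 0.1341]]
```

```bash
cat >> h.py <<'E'
z=np.load('pl.npz')
yaw=0.1997; t=0.4363
C=R.from_euler('ZY',[yaw,-t])   # x up the slope
Cm=C.as_matrix(); O=z['o']-0.01287*z['ex']+0.00012*z['ey']-0.09*Cm[:,0]
def cr(p): return O+Cm@np.array(p)/1000     # cradle mm -> world
def delta(tcp,Rt):
    o=get_obs(); R0=R.from_rotvec(o['tool_rot'])
    s=R0.inv().apply(np.array(tcp)-o['tool_pos'])*100; w=(R0.inv()*Rt).as_rotvec()
    print('delta cm',np.round(s,2),'rot',np.round(w,4),'| tcp',np.round(o['tool_pos'],4),'F',np.round(o['contact_force'],1),'q',np.round(o['q'],2),
      'rows>=',round(max(np.linalg.norm(s)/4.17,np.linalg.norm(w)/.125),1), 't',o['t'])
FLIP=R.from_euler('ZX',[np.pi,np.pi])   # tool x = -frame x, tool y=+frame y, tool z=-frame z
STR=R.from_euler('X',[np.pi])           # tool x=+frame x, y=-y
B=np.array([0.6074,-0.1835]); byaw=np.deg2rad(32.7)
E
cat > m2.py <<'E'
from h import *
print('O',O)
P=cloud('top',np.load('top0.npy')).reshape(-1,3); Q=((P-O)@Cm)*1000
inp=(Q[:,0]>-40)&(Q[:,0]<215)&(abs(Q[:,1])<100)
for s in(1,-1):
    k=inp&(Q[:,2]>50)&(Q[:,2]<68)&(abs(Q[:,1]-s*62)<30)&(abs(Q[:,0]-12)<40); r=cv2.minAreaRect(Q[k][:,:2].astype(np.float32)); print('knob',s,r,np.median(Q[k][:,2]),k.sum())
    g=inp&(Q[:,2]>17)&(Q[:,2]<24)&(Q[:,1]*s>20)&(Q[:,1]*s<45)&(Q[:,0]>35)&(Q[:,0]<115)
    for a in range(40,115,12):
        e=g&(abs(Q[:,0]-a)<6); print(a,np.round(np.percentile(Q[e][:,1],[5,50,95]),1) if e.any() else '',end=' ')
    print()
l=inp&(Q[:,2]>12)&(Q[:,2]<18)&(abs(Q[:,1])<28)&(Q[:,0]<15); print('lip',np.percentile(Q[l],[3,50,97],axis=0))
u=np.array([np.cos(byaw),np.sin(byaw)]); g=B+0.035*u
delta([*g,0.28],R.from_euler('Z',byaw)*FLIP)
E
python3 m2.py
```

```text
O [0.49303863 0.18243803 0.04522778]
knob 1 ((12.589406967163086, 61.312408447265625), (14.293360710144043, 45.69073486328125), 88.14411163330078) 59.466098680910676 166
40 [29.9 31.4 33.8] 52 [28.8 31.4 34.2] 64 [29.3 31.4 34. ] 76 [29.  31.5 34.3] 88 [28.8 31.1 34.3] 100 [30.  34.1 38.9] 112 [34.7 37.3 39.5] 
knob -1 ((12.32379150390625, -62.20763397216797), (46.311946868896484, 13.971063613891602), 2.523791551589966) 59.329376491696664 154
40 [-35.  -32.8 -30.5] 52 [-34.9 -32.3 -29.7] 64 [-34.8 -32.1 -29.3] 76 [-34.9 -32.1 -29.7] 88 [-35.  -32.3 -29.5] 100 [-38.4 -34.6 -31.7] 112 [-40.9 -38.6 -36.5] 
lip [[ -7.6212926  -25.72760552  12.48941471]
 [ -3.05145577   0.58320157  15.46647875]
 [  0.62834976  26.74393129  17.40114902]]
delta cm [-65.13 -53.21  12.44] rot [-0.0017 -0.0011 -0.9645] | tcp [0.2397 0.5769 0.4036] F [-0.4  0.3 -0.7] q [ 1.06  0.05  1.61 -0.    1.48 -0.12] rows>= 20.4 t 0.1
```

Emit:
{"name": "arm_command", "arguments": {"plan": [[[-65.1, -53.2, 0, 0, 0, -0.9645], [-65.1, -53.2, 0, 0, 0, -0.9645], [-65.1, -53.2, 0, 0, 0, -0.9645], [-65.1, -53.2, 0, 0, 0, -0.9645], [-65.1, -53.2, 0, 0, 0, -0.9645], [-65.1, -53.2, 0, 0, 0, -0.9645], [-65.1, -53.2, 0, 0, 0, -0.9645], [-65.1, -53.2, 0, 0, 0, -0.9645], [-65.1, -53.2, 0, 0, 0, -0.9645], [-65.1, -53.2, 0, 0, 0, -0.9645], [-65.1, -53.2, 0, 0, 0, -0.9645], [-65.1, -53.2, 0, 0, 0, -0.9645]]], "gripper": -1, "force": 50}}

```text
t: 1.1
tool_pos: [0.4651, 0.1563, 0.4045]
tool_rot: [0.884, -3.014, -0.0]
contact_force: [0.4, 0.4, -1.2]
opening: 0.0853
grip_force: 0.0
```

```bash
cat > g1.py <<'E'
from h import *
import sys
u=np.array([np.cos(byaw),np.sin(byaw)]); g=B+0.035*u
delta([*g,float(sys.argv[1])],R.from_euler('Z',byaw)*FLIP)
E
python3 g1.py 0.28
```

```text
delta cm [  2.89 -36.29  12.44] rot [ 0.0001 -0.0001  0.0001] | tcp [0.4651 0.1563 0.4045] F [ 0.4  0.4 -1.2] q [ 0.17 -0.28  1.92  0.    1.5  -1.97] rows>= 9.2 t 1.1
```

Emit:
{"name": "arm_command", "arguments": {"plan": [[[2.9, -36.3, 0, 0, 0, 0], [2.9, -36.3, 0, 0, 0, 0], [2.9, -36.3, 0, 0, 0, 0], [2.9, -36.3, 0, 0, 0, 0], [2.9, -36.3, 0, 0, 0, 0], [2.9, -36.3, 3, 0, 0, 0], [2.9, -36.3, 6, 0, 0, 0], [2.9, -36.3, 12.4, 0, 0, 0], [2.9, -36.3, 12.4, 0, 0, 0], [2.9, -36.3, 12.4, 0, 0, 0], [2.9, -36.3, 12.4, 0, 0, 0], [2.9, -36.3, 12.4, 0, 0, 0]]]}}

```text
t: 2.1
tool_pos: [0.6356, -0.1636, 0.2761]
tool_rot: [0.88, -3.009, -0.008]
contact_force: [0.2, 0.4, -0.2]
opening: 0.0853
grip_force: 0.0
```

```bash
python3 g1.py 0.177
```

```text
delta cm [-0.1  -0.22  9.91] rot [ 0.0067 -0.0047 -0.0019] | tcp [ 0.6356 -0.1636  0.2761] F [ 0.2  0.4 -0.2] q [-0.37  0.23  1.64  0.    1.28 -2.5 ] rows>= 2.4 t 2.1
```

Emit:
{"name": "arm_command", "arguments": {"plan": [[[0, 0, 3, 0, 0, 0], [0, 0, 6, 0, 0, 0], [0, 0, 8, 0, 0, 0], [0, 0, 9, 0, 0, 0], [0, 0, 9, 0, 0, 0], [0, 0, 9, 0, 0, 0], [0, 0, 9, 0, 0, 0], [0, 0, 9, 0, 0, 0]]]}}

```text
t: 2.77
tool_pos: [0.6376, -0.163, 0.1937]
tool_rot: [-0.884, 3.011, -0.004]
contact_force: [0.2, 0.1, 0.7]
opening: 0.0854
grip_force: 0.0
```

```bash
python3 g1.py 0.177
```

```text
delta cm [ 0.15 -0.08  1.67] rot [-0.0036  0.0027  0.0003] | tcp [ 0.6376 -0.163   0.1937] F [0.2 0.1 0.7] q [-0.36  0.33  1.67  0.    1.14 -2.51] rows>= 0.4 t 2.7667
```

Emit:
{"name": "arm_command", "arguments": {"plan": [[[0, -0.1, 0.7, 0, 0, 0], [0, -0.1, 1.3, 0, 0, 0], [0, -0.1, 1.3, 0, 0, 0], [0, -0.1, 1.3, 0, 0, 0], [0, -0.1, 1.3, 0, 0, 0], [0, -0.1, 1.3, 0, 0, 0]]]}}

```text
t: 3.27
tool_pos: [0.6371, -0.1637, 0.1778]
tool_rot: [0.884, -3.015, -0.0]
contact_force: [-0.4, -0.9, -0.5]
opening: 0.0858
grip_force: 0.0
```

Emit:
{"name": "arm_command", "arguments": {"plan": [[[0, 0, 0, 0, 0, 0], [0, 0, 0, 0, 0, 0], [0, 0, 0, 0, 0, 0], [0, 0, 0, 0, 0, 0], [0, 0, 0, 0, 0, 0], [0, 0, 0, 0, 0, 0], [0, 0, 0, 0, 0, 0], [0, 0, 0, 0, 0, 0], [0, 0, 0, 0, 0, 0], [0, 0, 0, 0, 0, 0]]], "gripper": 1, "force": 50}}

```text
t: 4.1
tool_pos: [0.6375, -0.1639, 0.1786]
tool_rot: [-0.884, 3.013, -0.002]
contact_force: [1.2, -0.8, 4.6]
opening: 0.0491
grip_force: 54.9
```

Run:
```python
from h import *
im,d=get_image('scene'); cv2.imwrite('pics/s1.png',cv2.resize(im[130:290,110:330],None,fx=3,fy=3))
o=get_obs(); print(o['tool_pos'],o['opening'],o['grip_force'],o['contact_force'])
```

```text
[ 0.63749939 -0.16389336  0.17855874] 0.04841622344339704 54.85608994960785 [ 0.94909883 -0.05992565  4.48930168]
```

View pics/s1.png

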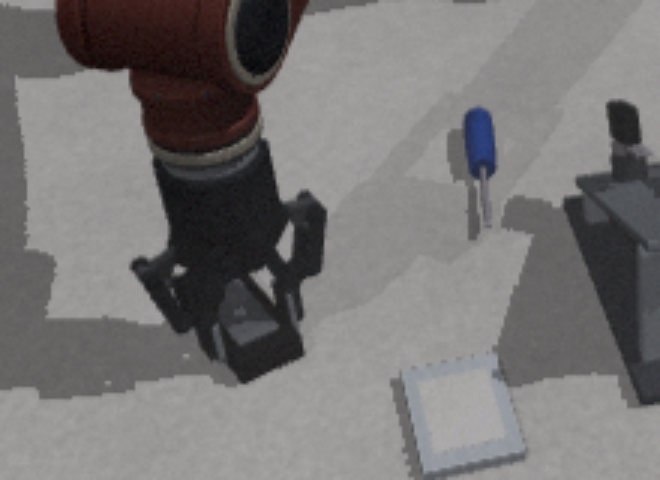

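Emit:
{"name": "arm_command", "arguments": {"plan": [[[0, 0, -1, 0, 0, 0], [0, 0, -3, 0, 0, 0], [0, 0, -6, 0, 0, 0], [0, 0, -10, 0, 0, 0], [0, 0, -14, 0, 0, 0], [0, 0, -18, 0, 0, 0], [0, 0, -21, 0, 0, 0], [0, 0, -21, 0, 0, 0], [0, 0, -21, 0, 0, 0], [0, 0, -21, 0, 0, 0]]]}}

```text
t: 4.98
tool_pos: [0.6363, -0.1633, 0.385]
tool_rot: [0.883, -3.011, -0.005]
contact_force: [-0.2, -0.1, -4.0]
opening: 0.0491
grip_force: 54.0
```

```bash
cat > c.py <<'E'
from h import *
import sys
x,y,zz=map(float,sys.argv[1:4]); Rt=C*R.from_euler('Z',float(sys.argv[5]) if len(sys.argv)>5 else 0)*(FLIP if sys.argv[4]=='F' else STR)
delta(cr([x,y,zz]),Rt)
o=get_obs(); print('cradle-frame tcp mm',np.round(Cm.T@(o['tool_pos']-O)*1000,1),'F cradle',np.round(Cm.T@o['contact_force'],1),'open',round(o['opening'],4),'grip',round(o['grip_force'],1))
E
python3 c.py 173 -0.5 250 F
```

```text
delta cm [-11.38  34.92   4.12] rot [ 0.0843 -0.4347  0.3644] | tcp [ 0.6363 -0.1633  0.385 ] F [-0.2 -0.1 -4. ] q [-0.36  0.14  1.55  0.    1.45 -2.51] rows>= 8.9 t 4.9833
cradle-frame tcp mm [ 208.7 -367.3  277.6] F cradle [-1.9 -0.  -3.5] open 0.0491 grip 54.0
```

Emit:
{"name": "arm_command", "arguments": {"plan": [[[-2, 4, 0, 0.01, -0.05, 0.04], [-3, 8, 0, 0.02, -0.11, 0.09], [-4, 12, 0, 0.03, -0.18, 0.15], [-6, 16, 0, 0.045, -0.25, 0.21], [-8, 20, 0, 0.06, -0.33, 0.27], [-10, 24, 1, 0.075, -0.39, 0.33], [-11.4, 28, 2, 0.0843, -0.4347, 0.3644], [-11.4, 32, 3, 0.0843, -0.4347, 0.3644], [-11.4, 34.9, 4, 0.0843, -0.4347, 0.3644], [-11.4, 34.9, 4.1, 0.0843, -0.4347, 0.3644], [-11.4, 34.9, 4.1, 0.0843, -0.4347, 0.3644], [-11.4, 34.9, 4.1, 0.0843, -0.4347, 0.3644]]]}}

```text
t: 5.98
tool_pos: [0.5436, 0.1915, 0.3436]
tool_rot: [-0.272, 2.695, 0.055]
contact_force: [0.0, -0.2, -3.5]
opening: 0.0489
grip_force: 54.2
```

```bash
python3 c.py 173 -0.5 190 F;python3 - <<'E'
from h import *
im,d=get_image('top'); cv2.imwrite('pics/t1.png',cv2.resize(im[90:270,170:370],None,fx=3,fy=3)); np.save('t1.npy',d)
P=cloud('top',d).reshape(-1,3); Q=((P-O)@Cm)*1000
k=(abs(Q[:,1])<40)&(Q[:,0]>60)&(Q[:,0]<140)&(Q[:,2]>70)&(Q[:,2]<105)
print(cv2.minAreaRect(Q[k][:,:2].astype(np.float32)),np.percentile(Q[k],[2,50,98],axis=0),k.sum())
for a in range(60,140,10):
    e=k&(abs(Q[:,0]-a)<5); 
    if e.sum()>5: print(a,np.percentile(Q[e][:,1],[3,97]),np.median(Q[e][:,2]))
E
```

```text
delta cm [-0.05  0.08  5.87] rot [-0.0026 -0.0017  0.0022] | tcp [0.5436 0.1915 0.3436] F [ 0.  -0.2 -3.5] q [ 0.21 -0.12  1.9  -0.01  0.92 -1.56] rows>= 1.4 t 5.9833
cradle-frame tcp mm [172.6  -1.1 248.7] F cradle [-1.5 -0.2 -3.2] open 0.0489 grip 54.2Traceback (most recent call last):
  File "<stdin>", line 5, in <module>
    return _quantile_unchecked(
        a, q, axis, out, overwrite_input, method, keepdims, weights)
    return _ureduce(a,
                    func=_quantile_ureduce_func,
    ...<5 lines>...
                    overwrite_input=overwrite_input,
                    method=method)
    r = func(a, **kwargs)
    result = _quantile(arr,
                       quantiles=q,
    ...<2 lines>...
                       out=out,
                       weights=wgt)
    slices_having_nans = np.isnan(arr[-1, ...])
                                  ~~~^^^^^^^^^
IndexError: index -1 is out of bounds for axis 0 with size 0
```

View pics/t1.png

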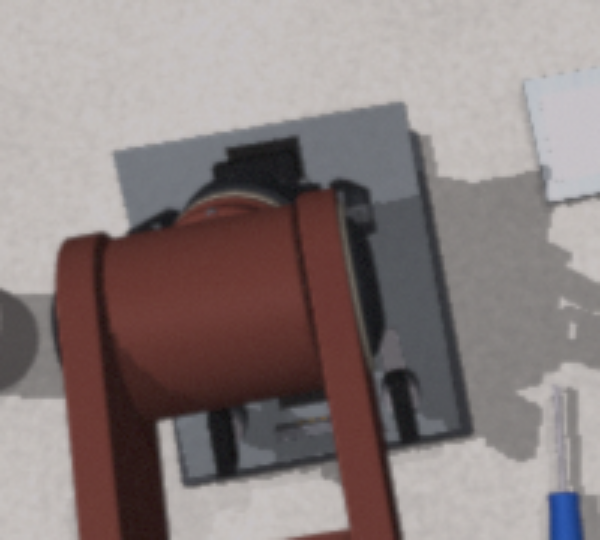

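Emit:
{"name": "arm_command", "arguments": {"plan": [[[0, 0.06, 1, 0, 0, 0], [0, 0.06, 2.2, 0, 0, 0], [0, 0.06, 3.5, 0, 0, 0], [0, 0.06, 4.7, 0, 0, 0], [0, 0.06, 5.7, 0, 0, 0], [0, 0.06, 6.4, 0, 0, 0], [0, 0.06, 6.4, 0, 0, 0], [0, 0.06, 6.4, 0, 0, 0], [0, 0.06, 6.4, 0, 0, 0], [0, 0.06, 6.4, 0, 0, 0]]]}}

```text
t: 6.87
tool_pos: [0.5713, 0.1975, 0.2899]
tool_rot: [-0.27, 2.687, 0.057]
contact_force: [-0.7, -0.7, -3.0]
opening: 0.0488
grip_force: 54.2
```

```bash
python3 c.py 173 -0.5 179 F;python3 - <<'E'
from h import *
im,d=get_image('scene'); cv2.imwrite('pics/s2.png',cv2.resize(im[140:260,280:440],None,fx=4,fy=4))
P=cloud('scene',d).reshape(-1,3); Q=((P-O)@Cm)*1000
k=(abs(Q[:,1])<23)&(Q[:,0]>180)&(Q[:,0]<210)&(Q[:,2]>15)&(Q[:,2]<40)
print(np.percentile(Q[k],[2,50,98],axis=0),k.sum())
k=(abs(Q[:,1])<90)&(Q[:,0]>180)&(Q[:,0]<205)&(Q[:,2]<10)&(Q[:,2]>-10);print('plate z here',np.median(Q[k][:,2]))
E
```

```text
delta cm [0.27 0.03 0.91] rot [-0.0024  0.0057  0.0012] | tcp [0.5713 0.1975 0.2899] F [-0.7 -0.7 -3. ] q [ 0.21  0.01  1.87 -0.01  0.82 -1.55] rows>= 0.2 t 6.8667
cradle-frame tcp mm [175.7  -0.8 188.1] F cradle [-2.  -0.5 -2.3] open 0.0488 grip 54.2
[[182.06973294 -22.01749941  15.4017312 ]
 [204.70464648  -0.20885264  27.22118129]
 [208.62724304  21.38062155  33.76572933]] 256
plate z here 0.9597370020577226
```

View pics/s2.png

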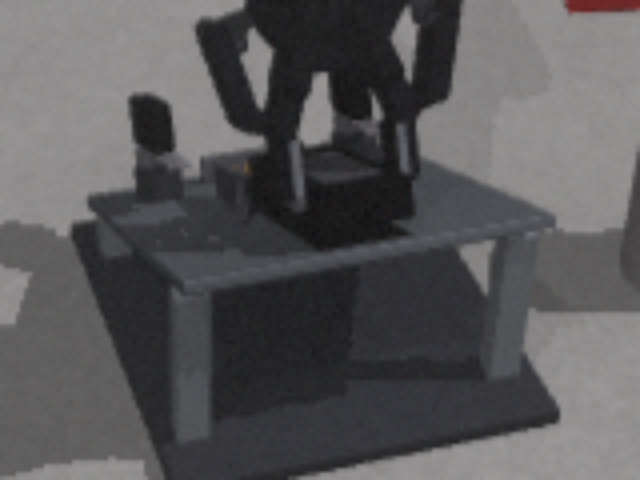

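The view shows the battery held just above the plate, centred between the guides, with its plain end at about (360,205). I'll lower it slowly.

Emit:
{"name": "arm_command", "arguments": {"plan": [[[0.1, 0, 0.2, 0, 0, 0], [0.1, 0, 0.4, 0, 0, 0], [0.1, 0, 0.6, 0, 0, 0], [0.1, 0, 0.6, 0, 0, 0], [0.1, 0, 0.6, 0, 0, 0], [0.1, 0, 0.6, 0, 0, 0]]]}}

```text
t: 7.42
tool_pos: [0.5727, 0.1977, 0.283]
tool_rot: [-0.27, 2.689, 0.057]
contact_force: [-0.2, -0.5, -2.8]
opening: 0.049
grip_force: 54.2
```

```bash
python3 c.py 173 -0.5 179 F
```

```text
delta cm [0.1  0.03 0.22] rot [-0.0024  0.0039  0.0011] | tcp [0.5727 0.1977 0.283 ] F [-0.2 -0.5 -2.8] q [ 0.21  0.02  1.88 -0.01  0.81 -1.55] rows>= 0.1 t 7.4167
cradle-frame tcp mm [174.   -0.8 181.2] F cradle [-1.5 -0.4 -2.5] open 0.049 grip 54.2
```

Emit:
{"name": "arm_command", "arguments": {"plan": [[[0, 0, 0.1, 0, 0, 0], [0, 0, 0.2, 0, 0, 0], [0, 0, 0.2, 0, 0, 0], [0, 0, 0.2, 0, 0, 0]]]}}

```text
t: 7.75
tool_pos: [0.5736, 0.1979, 0.2811]
tool_rot: [-0.27, 2.689, 0.057]
contact_force: [-1.0, -1.0, -3.7]
opening: 0.0489
grip_force: 54.2
```

```bash
python3 c.py 173 -0.5 179 F
```

```text
delta cm [0.1  0.03 0.01] rot [-0.0025  0.0038  0.0011] | tcp [0.5736 0.1979 0.2811] F [-1.  -1.  -3.7] q [ 0.21  0.02  1.87 -0.01  0.8  -1.55] rows>= 0.0 t 7.75
cradle-frame tcp mm [174.   -0.8 179.2] F cradle [-2.6 -0.8 -2.9] open 0.0489 grip 54.2
```

Emit:
{"name": "arm_command", "arguments": {"plan": [[[0, 0, 0.1, 0, 0, 0], [0, 0, 0.2, 0, 0, 0], [0, 0, 0.2, 0, 0, 0], [0, 0, 0.2, 0, 0, 0]]]}}

```text
t: 8.08
tool_pos: [0.5743, 0.1981, 0.2805]
tool_rot: [-0.27, 2.69, 0.056]
contact_force: [-7.0, -1.6, 4.3]
opening: 0.0486
grip_force: 55.3
```

```bash
python3 c.py 173 -0.5 179 F
```

```text
delta cm [ 0.14  0.03 -0.07] rot [-0.0025  0.0031  0.0012] | tcp [0.5743 0.1981 0.2805] F [-7.  -1.6  4.3] q [ 0.21  0.03  1.87 -0.01  0.8  -1.55] rows>= 0.0 t 8.0833
cradle-frame tcp mm [174.4  -0.8 178.3] F cradle [-4.7 -0.2  6.9] open 0.0486 grip 55.3
```

Emit:
{"name": "arm_command", "arguments": {"plan": [[[0, 0, 0, 0, 0, 0], [0, 0, 0, 0, 0, 0], [0, 0, 0, 0, 0, 0], [0, 0, 0, 0, 0, 0], [0, 0, -1, 0, 0, 0], [0, 0, -3, 0, 0, 0], [0, 0, -6, 0, 0, 0], [-4, 0, -7, 0, 0, 0], [-6.5, 0, -7, 0, 0, 0], [-6.5, 0, -7, 0, 0, 0]]], "gripper": -1}}

```text
t: 8.92
tool_pos: [0.6054, 0.2043, 0.3767]
tool_rot: [-0.269, 2.678, 0.058]
contact_force: [0.2, -0.2, 1.2]
opening: 0.0853
grip_force: 0.0
```

Emit:
{"name": "arm_command", "arguments": {"plan": [[[0, 0, 0, 0, 0, 0], [0, 0, 0, 0, 0, 0], [0, 0, 0, 0, 0, 0], [0, 0, 0, 0, 0, 0], [0, 0, 0, 0, 0, 0], [0, 0, 0, 0, 0, 0], [0, 0, 0, 0, 0, 0], [0, 0, 0, 0, 0, 0], [0, 0, 0, 0, 0, 0], [0, 0, 0, 0, 0, 0]]], "gripper": 1}}

```text
t: 9.75
tool_pos: [0.6028, 0.2041, 0.3705]
tool_rot: [-0.27, 2.689, 0.057]
contact_force: [0.6, 0.6, 0.2]
opening: -0.0
grip_force: 0.0
```

```bash
python3 c.py 230 -0.5 200 F;python3 - <<'E'
from h import *
im,d=get_image('scene'); cv2.imwrite('pics/s3.png',cv2.resize(im[110:260,270:450],None,fx=4,fy=4))
P=cloud('scene',d).reshape(-1,3); Q=((P-O)@Cm)*1000
k=(abs(Q[:,1])<35)&(Q[:,0]>70)&(Q[:,0]<215)&(Q[:,2]>17)&(Q[:,2]<26)
print(cv2.minAreaRect(Q[k][:,:2].astype(np.float32)),np.percentile(Q[k],[2,50,98],axis=0),k.sum())
im,d=get_image('top');P=cloud('top',d).reshape(-1,3); Q=((P-O)@Cm)*1000
k=(abs(Q[:,1])<35)&(Q[:,0]>115)&(Q[:,0]<215)&(Q[:,2]>17)&(Q[:,2]<26)
if k.sum(): print('top',cv2.minAreaRect(Q[k][:,:2].astype(np.float32)),k.sum())
P=cloud('scene',get_image('scene')[1]).reshape(-1,3)
o=get_obs();T=R.from_rotvec(o['tool_rot']).inv().apply(P-o['tool_pos'])*1000
k=(abs(T[:,0])<20)&(abs(T[:,1])<15)&(T[:,2]>140)&(T[:,2]<205); print('finger depth along tool',np.histogram(T[k][:,2],bins=range(140,206,5)), np.percentile(T[k][:,0],[5,95]))
E
```

```text
delta cm [0.9  0.02 4.75] rot [-0.0025  0.004   0.0011] | tcp [0.6028 0.2041 0.3705] F [0.6 0.6 0.2] q [ 0.21  0.    1.74 -0.01  0.96 -1.56] rows>= 1.2 t 9.75
cradle-frame tcp mm [238.8  -0.6 247.5] F cradle [ 0.7  0.5 -0.2] open -0.0 grip 0.0
((139.4150390625, 2.6763992309570312), (136.3394317626953, 67.05464172363281), 3.3122386932373047) [[ 82.99007205 -28.44760968  17.27982359]
 [156.05079794  -4.70299914  22.80017315]
 [205.57521529  31.04719416  24.04307279]] 427
top ((125.48566436767578, 6.786823272705078), (34.595149993896484, 20.828842163085938), 89.79365539550781) 174
finger depth along tool (array([45, 38, 43, 40, 38, 27,  7,  0,  0,  0,  0,  0,  0]), array([140, 145, 150, 155, 160, 165, 170, 175, 180, 185, 190, 195, 200,
       205])) [-12.57529617   3.28315132]
```

View pics/s3.png

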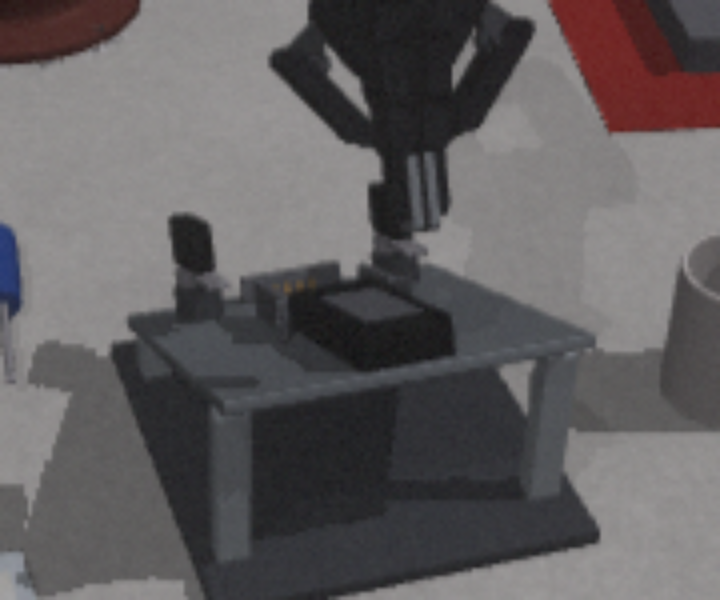

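Emit:
{"name": "arm_command", "arguments": {"plan": [[[0.1, 0, 2, 0, 0, 0], [0.1, 0, 4, 0, 0, 0], [0.1, 0, 6, 0, 0, 0], [0.1, 0, 6.7, 0, 0, 0], [0.1, 0, 6.7, 0, 0, 0], [0.1, 0, 6.7, 0, 0, 0], [0.1, 0, 6.7, 0, 0, 0], [0.1, 0, 6.7, 0, 0, 0]]]}}

```text
t: 10.57
tool_pos: [0.6301, 0.2095, 0.3113]
tool_rot: [-0.27, 2.686, 0.057]
contact_force: [1.3, 0.3, 0.0]
opening: -0.0003
grip_force: 0.0
```

```bash
python3 c.py 218 -0.5 180 F
```

```text
delta cm [2.11 0.02 0.2 ] rot [-0.0024  0.0068  0.0012] | tcp [0.6301 0.2095 0.3113] F [1.3 0.3 0. ] q [ 0.21  0.12  1.72 -0.01  0.86 -1.56] rows>= 0.5 t 10.5667
cradle-frame tcp mm [239.1  -0.7 182.1] F cradle [ 1.3  0.  -0.5] open -0.0003 grip 0.0
```

Emit:
{"name": "arm_command", "arguments": {"plan": [[[1, 0, 0.1, 0, 0, 0], [1.9, 0, 0.1, 0, 0, 0], [2.5, 0, 0.1, 0, 0, 0], [3.1, 0, 0.1, 0, 0, 0], [3.7, 0, 0.1, 0, 0, 0], [4.3, 0, 0.1, 0, 0, 0], [4.9, 0, 0.1, 0, 0, 0], [5.5, 0, 0.1, 0, 0, 0], [6.1, 0, 0.1, 0, 0, 0], [6.6, 0, 0.1, 0, 0, 0], [6.9, 0, 0.1, 0, 0, 0], [6.9, 0, 0.1, 0, 0, 0]]]}}

```text
t: 11.57
tool_pos: [0.5684, 0.1969, 0.2784]
tool_rot: [-0.27, 2.691, 0.056]
contact_force: [0.3, -0.0, -0.5]
opening: 0.0002
grip_force: 0.0
```

```bash
cat > see.py <<'E'
from h import *
for n in('scene','top'):
    im,d=get_image(n); P=cloud(n,d).reshape(-1,3); Q=((P-O)@Cm)*1000
    k=(abs(Q[:,1])<28)&(Q[:,0]>-3)&(Q[:,0]<215)&(Q[:,2]>19)&(Q[:,2]<26)
    s=Q[k]; 
    print(n,k.sum(),'x range',np.percentile(s[:,0],[1,99]) if k.sum() else '')
    for a in np.arange(60,200,20):
        e=s[abs(s[:,0]-a)<8]
        if len(e)>8: print('  x',a,'y',np.percentile(e[:,1],[3,97]).round(1),'z',np.median(e[:,2]).round(1))
    k=(abs(Q[:,1])<18)&(Q[:,2]>4)&(Q[:,2]<19)&(Q[:,0]>100)&(Q[:,0]<215)
    if k.sum()>5: print('  end face',np.percentile(Q[k][:,0],[5,50,95]).round(1),k.sum())
E
python3 c.py 141 -0.5 180 F; python3 see.py
```

```text
delta cm [ 2.71  0.03 -0.12] rot [-0.0025  0.0025  0.0012] | tcp [0.5684 0.1969 0.2784] F [ 0.3 -0.  -0.5] q [ 0.21  0.02  1.89 -0.01  0.8  -1.55] rows>= 0.7 t 11.5667
cradle-frame tcp mm [168.1  -0.8 178.9] F cradle [ 0.1 -0.1 -0.6] open 0.0002 grip 0.0
scene 234 x range [ 38.14819671 181.80514443]
  x 60 y [-26.5  12.7] z 23.0
  x 80 y [-26.7   6.5] z 22.9
  x 100 y [-27.1   2. ] z 23.0
  x 120 y [-26.7  -5.1] z 22.9
  x 140 y [-26.7 -10.9] z 22.7
  x 160 y [-26.   22.3] z 21.9
  x 180 y [-15.6  10.5] z 22.3
  end face [155.6 174.3 181.5] 86
top 139 x range [36.77379104 52.27641942]
```

Emit:
{"name": "arm_command", "arguments": {"plan": [[[0.3, 0, 0, 0, 0, 0], [0.6, 0, 0, 0, 0, 0], [0.9, 0, 0, 0, 0, 0], [1.2, 0, 0, 0, 0, 0], [1.5, 0, 0, 0, 0, 0], [1.7, 0, 0, 0, 0, 0], [1.8, 0, 0, 0, 0, 0], [1.9, 0, 0, 0, 0, 0], [2.0, 0, 0, 0, 0, 0], [2.0, 0, 0, 0, 0, 0]]]}}

```text
t: 12.5
tool_pos: [0.5512, 0.1934, 0.2703]
tool_rot: [-0.27, 2.69, 0.057]
contact_force: [0.8, 0.2, -0.1]
opening: 0.0001
grip_force: 0.0
```

```bash
python3 c.py 141 -0.5 180 F; python3 see.py
python3 - <<'E'
from h import *
im,d=get_image('top'); cv2.imwrite('pics/t2.png',cv2.resize(im[110:260,190:350],None,fx=4,fy=4))
E
```

```text
delta cm [ 0.78  0.03 -0.1 ] rot [-0.0024  0.0034  0.0012] | tcp [0.5512 0.1934 0.2703] F [ 0.8  0.2 -0.1] q [ 0.21 -0.01  1.93 -0.01  0.78 -1.55] rows>= 0.2 t 12.5
cradle-frame tcp mm [148.8  -0.8 179. ] F cradle [ 0.7 -0.  -0.5] open 0.0001 grip 0.0
scene 222 x range [ 20.99841387 162.49980235]
  x 60 y [-26.6   8.9] z 23.1
  x 80 y [-26.9   1.6] z 23.2
  x 100 y [-26.8  -4. ] z 23.1
  x 120 y [-26.6 -10.3] z 22.8
  x 140 y [-26.2  21.9] z 21.6
  x 160 y [-15.8  10.8] z 22.6
  end face [136.8 156.1 161.5] 85
top 44 x range [-0.88334038 23.13945516]
  end face [165.1 174.7 199.7] 6
```

View pics/t2.png

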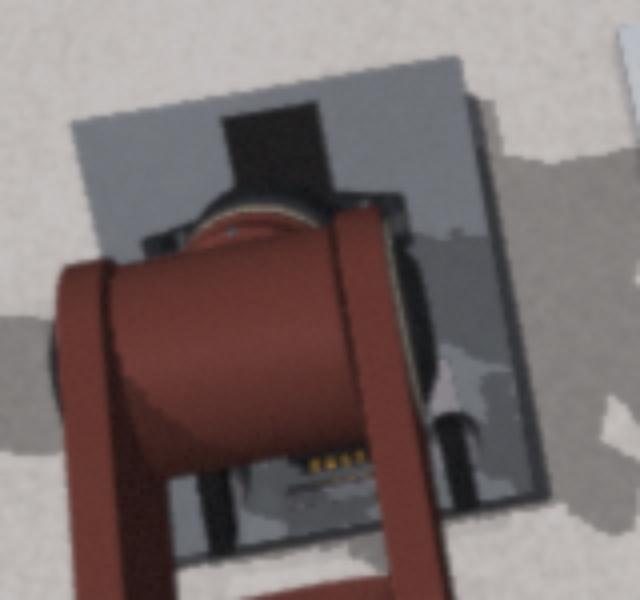

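Emit:
{"name": "arm_command", "arguments": {"plan": [[[0.1, 0, 0, 0, 0, 0], [0.2, 0, 0, 0, 0, 0], [0.3, 0, 0, 0, 0, 0], [0.4, 0, 0, 0, 0, 0], [0.45, 0, 0, 0, 0, 0], [0.5, 0, 0, 0, 0, 0], [0.5, 0, 0, 0, 0, 0], [0.5, 0, 0, 0, 0, 0]]]}}

```text
t: 13.32
tool_pos: [0.5469, 0.1925, 0.2684]
tool_rot: [-0.27, 2.689, 0.057]
contact_force: [-0.8, -0.7, -0.4]
opening: -0.0001
grip_force: 0.1
```

```bash
python3 c.py 141 -0.5 180 F; python3 see.py|grep -A0 -E "scene|end"
```

```text
delta cm [ 0.3   0.04 -0.09] rot [-0.0025  0.0037  0.0011] | tcp [0.5469 0.1925 0.2684] F [-0.8 -0.7 -0.4] q [ 0.21 -0.02  1.95 -0.01  0.78 -1.55] rows>= 0.1 t 13.3167
cradle-frame tcp mm [144.   -0.9 179.1] F cradle [-1.  -0.5  0. ] open -0.0001 grip 0.1
scene 215 x range [ 16.56505145 156.93173604]
--
  end face [131.5 149.7 157.1] 90
```

Emit:
{"name": "arm_command", "arguments": {"plan": [[[0.05, 0, 0, 0, 0, 0], [0.1, 0, 0, 0, 0, 0], [0.15, 0, 0, 0, 0, 0], [0.2, 0, 0, 0, 0, 0], [0.2, 0, 0, 0, 0, 0], [0.2, 0, 0, 0, 0, 0]]]}}

```text
t: 13.92
tool_pos: [0.5451, 0.1921, 0.2675]
tool_rot: [-0.27, 2.689, 0.057]
contact_force: [-0.1, 0.5, 1.3]
opening: -0.0
grip_force: 0.0
```

```bash
python3 c.py 141 -0.5 180 F
```

```text
delta cm [ 0.09  0.04 -0.09] rot [-0.0025  0.0037  0.0011] | tcp [0.5451 0.1921 0.2675] F [-0.1  0.5  1.3] q [ 0.21 -0.03  1.95 -0.01  0.78 -1.55] rows>= 0.0 t 13.9167
cradle-frame tcp mm [142.   -0.9 179.1] F cradle [0.5 0.5 1.2] open -0.0 grip 0.0
```

Emit:
{"name": "arm_command", "arguments": {"plan": [[[0.05, 0, 0, 0, 0, 0], [0.07, 0, 0, 0, 0, 0], [0.07, 0, 0, 0, 0, 0]]]}}

```text
t: 14.17
tool_pos: [0.5446, 0.192, 0.2673]
tool_rot: [-0.27, 2.689, 0.057]
contact_force: [-0.7, -0.5, -0.5]
opening: 0.0
grip_force: 0.1
```

```bash
python3 c.py 141 -0.5 180 F
```

```text
delta cm [ 0.03  0.04 -0.09] rot [-0.0025  0.004   0.0011] | tcp [0.5446 0.192  0.2673] F [-0.7 -0.5 -0.5] q [ 0.21 -0.03  1.95 -0.01  0.78 -1.55] rows>= 0.0 t 14.1667
cradle-frame tcp mm [141.3  -0.9 179.1] F cradle [-0.9 -0.3 -0.1] open 0.0 grip 0.1
```

Emit:
{"name": "arm_command", "arguments": {"plan": [[[0.03, 0, 0, 0, 0, 0], [0.06, 0, 0, 0, 0, 0], [0.06, 0, 0, 0, 0, 0]]]}}

```text
t: 14.42
tool_pos: [0.544, 0.1919, 0.2671]
tool_rot: [-0.27, 2.689, 0.057]
contact_force: [-0.2, -0.0, -0.7]
opening: 0.0002
grip_force: 0.1
```

```bash
python3 c.py 141 -0.5 180 F|tail -1; python3 see.py|grep -E "scene|end"
```

```text
cradle-frame tcp mm [140.7  -0.9 179.1] F cradle [-0.5  0.  -0.6] open 0.0002 grip 0.1
scene 219 x range [ 13.00183344 154.26743101]
  end face [128.7 147.7 153.7] 81
  end face [153.  172.1 193.3] 7
```

Emit:
{"name": "arm_command", "arguments": {"plan": [[[0.03, 0, 0, 0, 0, 0], [0.06, 0, 0, 0, 0, 0], [0.06, 0, 0, 0, 0, 0]]]}}

```text
t: 14.77
tool_pos: [0.5436, 0.1918, 0.2669]
tool_rot: [-0.27, 2.689, 0.057]
contact_force: [2.4, 0.3, 0.5]
opening: 0.0002
grip_force: 0.5
```

```bash
python3 c.py 141 -0.5 180 F|tail -1
```

```text
cradle-frame tcp mm [140.3  -0.9 179.2] F cradle [ 2.4 -0.2 -0.6] open 0.0002 grip 0.5
```

Emit:
{"name": "arm_command", "arguments": {"plan": [[[0.03, 0, 0, 0, 0, 0], [0.06, 0, 0, 0, 0, 0], [0.06, 0, 0, 0, 0, 0]]]}}

```text
t: 15.02
tool_pos: [0.5433, 0.1917, 0.267]
tool_rot: [-0.27, 2.687, 0.057]
contact_force: [3.3, 0.9, 0.9]
opening: -0.0002
grip_force: 1.4
```

```bash
python3 c.py 141 -0.5 180 F|tail -1
```

```text
cradle-frame tcp mm [140.1  -0.9 179.4] F cradle [ 3.4  0.2 -0.6] open -0.0002 grip 1.4
```

Emit:
{"name": "arm_command", "arguments": {"plan": [[[0.03, 0, 0, 0, 0, 0], [0.05, 0, 0, 0, 0, 0], [0.05, 0, 0, 0, 0, 0], [0.05, 0, 0, 0, 0, 0]]]}}

```text
t: 15.35
tool_pos: [0.5431, 0.1916, 0.2672]
tool_rot: [-0.27, 2.687, 0.057]
contact_force: [5.0, -0.1, 1.5]
opening: -0.0
grip_force: 2.6
```

```bash
python3 c.py 141 -0.5 180 F|tail -1
```

```text
cradle-frame tcp mm [139.9  -0.9 179.7] F cradle [ 5.  -1.1 -0.7] open -0.0 grip 2.6
```

Emit:
{"name": "arm_command", "arguments": {"plan": [[[-1, 0, 0, 0, 0, 0], [-2, 0, 0, 0, 0, 0], [-2, 0, -3, 0, 0, 0], [-2, 0, -6, 0, 0, 0], [-2, 0, -9, 0, 0, 0], [-2, 0, -9, 0, 0, 0], [-2, 0, -9, 0, 0, 0]]]}}

```text
t: 15.93
tool_pos: [0.5231, 0.188, 0.3587]
tool_rot: [-0.27, 2.686, 0.057]
contact_force: [-0.2, -0.5, -0.5]
opening: 0.0003
grip_force: 0.0
```

```bash
python3 c.py 12.2 61.7 265 F -0.032; python3 see.py
```

```text
delta cm [14.79  6.24  0.51] rot [-0.0022  0.007   0.0332] | tcp [0.5231 0.188  0.3587] F [-0.2 -0.5 -0.5] q [ 0.21 -0.18  1.93 -0.01  0.95 -1.55] rows>= 3.9 t 15.9333
cradle-frame tcp mm [160.1  -0.5 271.2] F cradle [-0.4 -0.4 -0.4] open 0.0003 grip 0.0
scene 301 x range [ 13.4695715  132.59700354]
  x 60 y [-26.3  26.6] z 23.1
  x 80 y [-26.4  26.5] z 23.1
  x 100 y [-26.6  23. ] z 23.2
  x 120 y [-26.   22.7] z 22.8
  end face [126.9 129.6 132.3] 104
top 0 x range
```

Emit:
{"name": "arm_command", "arguments": {"plan": [[[3, 1, 0, 0, 0, 0.01], [6, 2, 0, 0, 0, 0.02], [9, 4, 0, 0, 0, 0.033], [12, 5.5, 0.2, 0, 0.004, 0.033], [14.8, 6.24, 0.5, 0, 0.004, 0.033], [14.8, 6.24, 0.5, 0, 0.004, 0.033], [14.8, 6.24, 0.5, 0, 0.004, 0.033], [14.8, 6.24, 0.5, 0, 0.004, 0.033], [14.8, 6.24, 0.5, 0, 0.004, 0.033]]], "gripper": -1}}

```text
t: 16.78
tool_pos: [0.3824, 0.2227, 0.2894]
tool_rot: [-0.225, 2.697, 0.066]
contact_force: [-0.3, -1.4, 0.5]
opening: 0.0855
grip_force: 0.0
```

```bash
python3 c.py 12.2 61.7 206 F -0.032
```

```text
delta cm [0.   0.05 5.78] rot [-0.0026  0.0012 -0.0006] | tcp [0.3824 0.2227 0.2894] F [-0.3 -1.4  0.5] q [ 0.38 -0.42  2.24 -0.1   0.9  -1.31] rows>= 1.4 t 16.7833
cradle-frame tcp mm [ 12.1  61.4 263.8] F cradle [-0.3 -1.4  0.7] open 0.0855 grip 0.0
```

Emit:
{"name": "arm_command", "arguments": {"plan": [[[0, 0.03, 2, 0, 0, 0], [0, 0.03, 4, 0, 0, 0], [0, 0.03, 5.2, 0, 0, 0], [0, 0.03, 5.7, 0, 0, 0], [0, 0.03, 5.7, 0, 0, 0], [0, 0.03, 5.7, 0, 0, 0], [0, 0.03, 5.7, 0, 0, 0], [0, 0.03, 5.7, 0, 0, 0]]]}}

```text
t: 17.45
tool_pos: [0.4052, 0.2277, 0.2381]
tool_rot: [-0.226, 2.696, 0.067]
contact_force: [-0.5, 1.5, -0.0]
opening: 0.0854
grip_force: 0.0
```

Emit:
{"name": "arm_command", "arguments": {"plan": [[[0, 0, 0, 0, 0, 0], [0, 0, 0, 0, 0, 0], [0, 0, 0, 0, 0, 0], [0, 0, 0, 0, 0, 0], [0, 0, 0, 0, 0, 0], [0, 0, 0, 0, 0, 0], [0, 0, 0, 0, 0, 0], [0, 0, 0, 0, 0, 0], [0, 0, 0, 0, 0, 0], [0, 0, 0, 0, 0, 0]]], "gripper": 1, "force": 30}}

```text
t: 18.28
tool_pos: [0.4049, 0.2271, 0.2371]
tool_rot: [-0.227, 2.698, 0.063]
contact_force: [-2.2, -5.8, 4.2]
opening: 0.0133
grip_force: 32.6
```

```bash
python3 c.py 12.2 61.7 206 F -1.4; python3 -c "
from h import *
print(get_obs()['wrist_torque'])"
```

```text
delta cm [-0.14  0.05  0.06] rot [-0.004   0.0025  1.3688] | tcp [0.4049 0.2271 0.2371] F [-2.2 -5.8  4.2] q [ 0.37 -0.27  2.23 -0.11  0.76 -1.31] rows>= 11.0 t 18.2833
cradle-frame tcp mm [ 10.8  61.2 206.6] F cradle [-1.2 -5.3  5.2] open 0.0133 grip 32.6
[-0.61554526  0.28244679 -0.28133518]
```

Emit:
{"name": "arm_command", "arguments": {"plan": [[[-0.05, 0.03, 0, 0, 0, 0.08], [-0.1, 0.04, 0, 0, 0, 0.18], [-0.1, 0.04, 0, 0, 0, 0.3], [-0.1, 0.04, 0, 0, 0, 0.42], [-0.1, 0.04, 0, 0, 0, 0.54], [-0.1, 0.04, 0, 0, 0, 0.66], [-0.1, 0.04, 0, 0, 0, 0.78], [-0.1, 0.04, 0, 0, 0, 0.9], [-0.1, 0.04, 0, 0, 0, 1.02], [-0.1, 0.04, 0, 0, 0, 1.14], [-0.1, 0.04, 0, 0, 0, 1.22], [-0.1, 0.04, 0, 0, 0, 1.28]]]}}

```text
t: 19.28
tool_pos: [0.4056, 0.228, 0.2375]
tool_rot: [1.479, 2.369, 0.422]
contact_force: [-2.8, -2.5, 3.4]
opening: 0.0132
grip_force: 32.4
```

```bash
cat > w.py <<'E'
from h import *
o=get_obs(); A=(C.inv()*R.from_rotvec(o['tool_rot'])); x=A.as_matrix()[:,0]
print('tool x angle in cradle',np.arctan2(x[1],x[0]),'wrist torque cradle',np.round(Cm.T@o['wrist_torque'],3))
E
python3 w.py; python3 c.py 12.2 61.7 206 F -1.4
```

```text
tool x angle in cradle 1.8263585415794734 wrist torque cradle [-0.111  0.326  0.055]
delta cm [-0.04  0.03  0.07] rot [-0.0008  0.0027  0.0848] | tcp [0.4056 0.228  0.2375] F [-2.8 -2.5  3.4] q [ 0.37 -0.27  2.22 -0.11  0.76 -0.02] rows>= 0.7 t 19.2833
cradle-frame tcp mm [ 11.8  62.  206.7] F cradle [-1.5 -1.9  4.4] open 0.0132 grip 32.4
```

Emit:
{"name": "arm_command", "arguments": {"plan": [[[0, 0, 0, 0, 0, 0.04], [0, 0, 0, 0, 0, 0.08], [0, 0, 0, 0, 0, 0.11], [0, 0, 0, 0, 0, 0.13], [0, 0, 0, 0, 0, 0.13], [0, 0, 0, 0, 0, 0.13]]]}}

```text
t: 19.78
tool_pos: [0.4057, 0.228, 0.2375]
tool_rot: [1.632, 2.284, 0.451]
contact_force: [-3.5, -3.2, 4.5]
opening: 0.0133
grip_force: 40.6
```

```bash
python3 w.py; python3 c.py 12.2 61.7 206 F -1.4
```

```text
tool x angle in cradle 1.7018959840735923 wrist torque cradle [-0.458  0.428  0.765]
delta cm [-0.03  0.03  0.07] rot [-0.0005  0.0034 -0.0397] | tcp [0.4057 0.228  0.2375] F [-3.5 -3.2  4.5] q [ 0.37 -0.27  2.22 -0.11  0.76  0.1 ] rows>= 0.3 t 19.7833
cradle-frame tcp mm [ 11.8  62.  206.7] F cradle [-1.8 -2.5  5.8] open 0.0133 grip 40.6
```

Emit:
{"name": "arm_command", "arguments": {"plan": [[[0, 0, 0, 0, 0, 0], [0, 0, 0, 0, 0, 0], [0, 0, 0, 0, 0, 0], [0, 0, 0, 0, 0, 0], [0, 0, 0, 0, 0, 0], [0, 0, -1, 0, 0, 0], [0, 0, -3, 0, 0, 0], [0, 0, -6, 0, 0, 0], [0, 0, -6, 0, 0, 0], [0, 0, -6, 0, 0, 0]]], "gripper": -1}}

```text
t: 20.62
tool_pos: [0.381, 0.2235, 0.2938]
tool_rot: [1.633, 2.28, 0.459]
contact_force: [-0.3, 0.0, -0.5]
opening: 0.0852
grip_force: 0.0
```

```bash
python3 c.py 12.2 -62.1 265 S 0.044; python3 see.py
```

```text
delta cm [-12.35  -1.67   0.34] rot [[ 0.005  -0.0023  1.6553]] | tcp [0.381  0.2235 0.2938] F [-0.3  0.  -0.5] q [ 0.38 -0.43  2.24 -0.1   0.9   0.1 ] rows>= 13.2 t 20.6167
cradle-frame tcp mm [ 12.9  62.5 268.3] F cradle [-0.5  0.1 -0.4] open 0.0852 grip 0.0
scene 304 x range [ 13.35031491 131.39256096]
  x 60 y [-26.5  26.8] z 23.0
  x 80 y [-26.8  26.5] z 23.0
  x 100 y [-26.7  26.2] z 23.1
  x 120 y [-25.9  21.5] z 22.8
  end face [126.8 129.9 133. ] 107
top 1299 x range [ 12.42643773 129.31742252]
  x 60 y [-23.1  23.8] z 22.3
  x 80 y [-23.6  23.7] z 22.1
  x 100 y [-23.  24.] z 22.1
  x 120 y [-22.4  23.9] z 21.8
  end face [112.2 129.8 190.3] 39
```

Emit:
{"name": "arm_command", "arguments": {"plan": [[[-1, 0, 0, 0, 0, 0.12], [-2, -0.2, 0, 0, 0, 0.24], [-3, -0.3, 0, 0, 0, 0.36], [-4, -0.5, 0, 0, 0, 0.48], [-5, -0.6, 0, 0, 0, 0.6], [-6, -0.8, 0, 0, 0, 0.72], [-7, -0.9, 0, 0, 0, 0.84], [-8, -1.1, 0, 0, 0, 0.96], [-9, -1.2, 0, 0, 0, 1.08], [-10, -1.4, 0, 0, 0, 1.2], [-11, -1.5, 0, 0, 0, 1.32], [-12.3, -1.65, 0.2, 0, 0, 1.44]]]}}

```text
t: 21.72
tool_pos: [0.4054, 0.1012, 0.2883]
tool_rot: [2.977, 0.686, 0.672]
contact_force: [0.3, 1.1, -0.6]
opening: 0.0853
grip_force: 0.0
```

```bash
python3 c.py 12.2 -62.1 265 S 0.044
```

```text
delta cm [ 0.19  0.04 -0.16] rot [[0.0013 0.0031 0.2096]] | tcp [0.4054 0.1012 0.2883] F [ 0.3  1.1 -0.6] q [ 0.05 -0.51  2.3   0.08  0.93  1.14] rows>= 1.7 t 21.7167
cradle-frame tcp mm [ 10.2 -62.2 263.4] F cradle [ 0.2  1.  -0.7] open 0.0853 grip 0.0
```

Emit:
{"name": "arm_command", "arguments": {"plan": [[[0.1, 0, 0, 0, 0, 0.1], [0.2, 0, 0, 0, 0, 0.21], [0.2, 0, 0, 0, 0, 0.21], [0.2, 0, 0, 0, 0, 0.21], [0.2, 0, 0, 0, 0, 0.21], [0.2, 0, 0, 0, 0, 0.21]]]}}

```text
t: 22.22
tool_pos: [0.407, 0.1026, 0.2901]
tool_rot: [-3.015, -0.38, -0.67]
contact_force: [0.5, -0.2, -0.1]
opening: 0.0852
grip_force: 0.0
```

```bash
python3 c.py 12.2 -62.1 206 S 0.044
```

```text
delta cm [-0.05  0.07  5.83] rot [[0.0021 0.0012 0.0073]] | tcp [0.407  0.1026 0.2901] F [ 0.5 -0.2 -0.1] q [ 0.05 -0.51  2.3   0.07  0.92  1.34] rows>= 1.4 t 22.2167
cradle-frame tcp mm [ 12.7 -61.2 264.2] F cradle [ 0.4 -0.3 -0.3] open 0.0852 grip 0.0
```

Emit:
{"name": "arm_command", "arguments": {"plan": [[[0, 0.07, 2, 0, 0, 0], [0, 0.07, 4, 0, 0, 0.006], [0, 0.07, 5.2, 0, 0, 0.006], [0, 0.07, 5.7, 0, 0, 0.006], [0, 0.07, 5.7, 0, 0, 0.006], [0, 0.07, 5.7, 0, 0, 0.006], [0, 0.07, 5.7, 0, 0, 0.006]]]}}

```text
t: 22.8
tool_pos: [0.4312, 0.1065, 0.24]
tool_rot: [-3.014, -0.369, -0.674]
contact_force: [0.1, 0.1, 0.6]
opening: 0.0854
grip_force: 0.0
```

Emit:
{"name": "arm_command", "arguments": {"plan": [[[0, 0, 0, 0, 0, 0], [0, 0, 0, 0, 0, 0], [0, 0, 0, 0, 0, 0], [0, 0, 0, 0, 0, 0], [0, 0, 0, 0, 0, 0], [0, 0, 0, 0, 0, 0], [0, 0, 0, 0, 0, 0], [0, 0, 0, 0, 0, 0], [0, 0, 0, 0, 0, 0], [0, 0, 0, 0, 0, 0]]], "gripper": 1, "force": 30}}

```text
t: 23.63
tool_pos: [0.4311, 0.1059, 0.2394]
tool_rot: [-3.016, -0.369, -0.672]
contact_force: [-2.0, -5.3, 3.3]
opening: 0.0132
grip_force: 33.8
```

```bash
python3 c.py 12.2 -62.1 206 S 1.4; python3 w.py
```

```text
delta cm [-0.11 -0.07  0.2 ] rot [[ 0.0032  0.0033 -1.3554]] | tcp [0.4311 0.1059 0.2394] F [-2.  -5.3  3.3] q [ 0.06 -0.35  2.28  0.08  0.78  1.34] rows>= 10.8 t 23.6333
cradle-frame tcp mm [ 13.3 -62.7 208. ] F cradle [-1.3 -4.8  4.2] open 0.0132 grip 33.8
tool x angle in cradle 0.04456412484838508 wrist torque cradle [-0.546  0.503  0.08 ]
```

Emit:
{"name": "arm_command", "arguments": {"plan": [[[-0.05, 0, 0, 0, 0, -0.08], [-0.1, 0, 0, 0, 0, -0.18], [-0.1, 0, 0, 0, 0, -0.3], [-0.1, 0, 0, 0, 0, -0.42], [-0.1, 0, 0, 0, 0, -0.54], [-0.1, 0, 0, 0, 0, -0.66], [-0.1, 0, 0, 0, 0, -0.78], [-0.1, 0, 0, 0, 0, -0.9], [-0.1, 0, 0, 0, 0, -1.02], [-0.1, 0, 0, 0, 0, -1.14], [-0.1, 0, 0, 0, 0, -1.22], [-0.1, 0, 0, 0, 0, -1.27]]]}}

```text
t: 24.63
tool_pos: [0.4302, 0.1063, 0.239]
tool_rot: [2.077, 1.967, 0.536]
contact_force: [-2.4, 0.6, 3.4]
opening: 0.0133
grip_force: 33.7
```

Emit:
{"name": "arm_command", "arguments": {"plan": [[[0, 0, 0, 0, 0, -0.04], [0, 0, 0, 0, 0, -0.08], [0, 0, 0, 0, 0, -0.11], [0, 0, 0, 0, 0, -0.13], [0, 0, 0, 0, 0, -0.13], [0, 0, 0, 0, 0, -0.13]]]}}

```text
t: 25.13
tool_pos: [0.4301, 0.1062, 0.239]
tool_rot: [1.939, 2.078, 0.511]
contact_force: [-5.0, -1.3, 4.9]
opening: 0.0134
grip_force: 39.8
```

```bash
python3 c.py 12.2 -62.1 206 S 1.4; python3 w.py
```

```text
delta cm [ 0.02 -0.01  0.2 ] rot [[0.0001 0.0018 0.0409]] | tcp [0.4301 0.1062 0.239 ] F [-5.  -1.3  4.9] q [ 0.06 -0.35  2.28  0.08  0.78 -0.05] rows>= 0.3 t 25.1333
cradle-frame tcp mm [ 12.3 -62.3 208. ] F cradle [-2.6 -0.3  6.7] open 0.0134 grip 39.8
tool x angle in cradle 1.4409180805959731 wrist torque cradle [-0.046  0.678 -0.933]
```

The right knob is at its stop too (torque 0.93 N m). I'll release, retreat and check.

Emit:
{"name": "arm_command", "arguments": {"plan": [[[0, 0, 0, 0, 0, 0], [0, 0, 0, 0, 0, 0], [0, 0, 0, 0, 0, 0], [0, 0, 0, 0, 0, 0], [0, 0, 0, 0, 0, 0], [0, 0, -1, 0, 0, 0], [0, 0, -3, 0, 0, 0], [0, 0, -6, 0, 0, 0], [0, 0, -10, 0, 0, 0], [0, 0, -12, 0, 0, 0], [0, 0, -12, 0, 0, 0], [0, 0, -12, 0, 0, 0]]], "gripper": -1}}

```text
t: 26.13
tool_pos: [0.3804, 0.0965, 0.3489]
tool_rot: [1.933, 2.078, 0.513]
contact_force: [-0.6, 0.5, 0.4]
opening: 0.085
grip_force: 0.0
```

```bash
python3 see.py
python3 - <<'E'
from h import *
im,d=get_image('top'); cv2.imwrite('pics/t3.png',cv2.resize(im[110:260,190:350],None,fx=4,fy=4))
Q=((cloud('top',d).reshape(-1,3)-O)@Cm)*1000
im,d=get_image('scene'); cv2.imwrite('pics/s4.png',cv2.resize(im[110:260,270:450],None,fx=4,fy=4))
S=((cloud('scene',d).reshape(-1,3)-O)@Cm)*1000
for n,q in(('top',Q),('scene',S)):
  for s in(1,-1):
    k=(q[:,2]>48)&(q[:,2]<68)&(abs(q[:,1]-s*62)<30)&(abs(q[:,0]-12)<40)
    if k.sum()>9: print(n,s,cv2.minAreaRect(q[k][:,:2].astype(np.float32)),k.sum())
o=get_obs();print(o['t'],o['contact_force'])
E
```

```text
scene 300 x range [ 11.74917277 132.85208839]
  x 60 y [-26.7  27.3] z 23.0
  x 80 y [-24.9  26.6] z 23.3
  x 100 y [-26.7  26. ] z 23.0
  x 120 y [-26.8  20.1] z 22.9
  end face [126.8 129.6 132.7] 106
top 1253 x range [ 11.66059707 129.17419412]
  x 60 y [-22.6  23.6] z 22.1
  x 80 y [-23.5  23.5] z 22.2
  x 100 y [-23.   24.1] z 22.4
  x 120 y [-22.7  23.7] z 22.1
  end face [116.7 129.8 184.9] 43
top 1 ((12.254242897033691, 61.194183349609375), (15.236315727233887, 45.053497314453125), 8.096855163574219) 183
top -1 ((12.507410049438477, -62.05259704589844), (45.03886413574219, 13.519977569580078), 79.35477447509766) 50
scene 1 ((14.777620315551758, 57.253456115722656), (17.107088088989258, 44.803749084472656), 11.134089469909668) 112
scene -1 ((15.47354507446289, -64.66834259033203), (45.16504669189453, 16.21143341064453), 86.73748016357422) 117
26.3333 [ 0.65608989 -0.53088781  0.53366069]
```

View pics/s4.png

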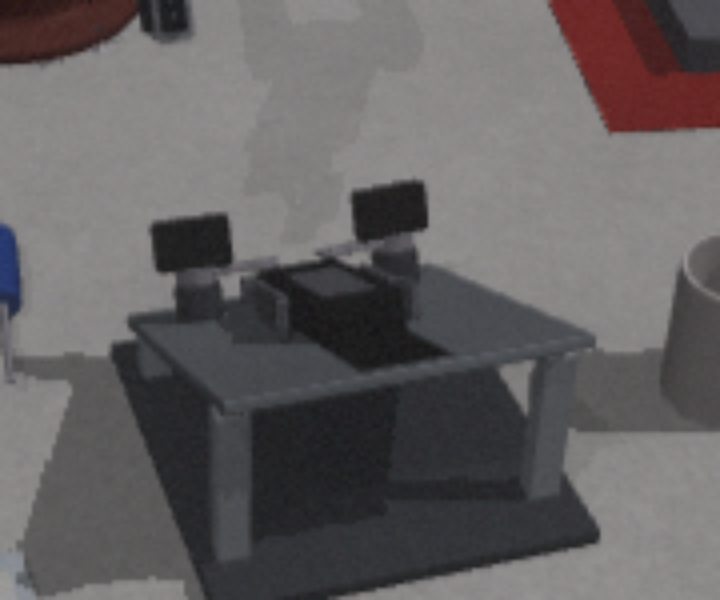

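View pics/t3.png

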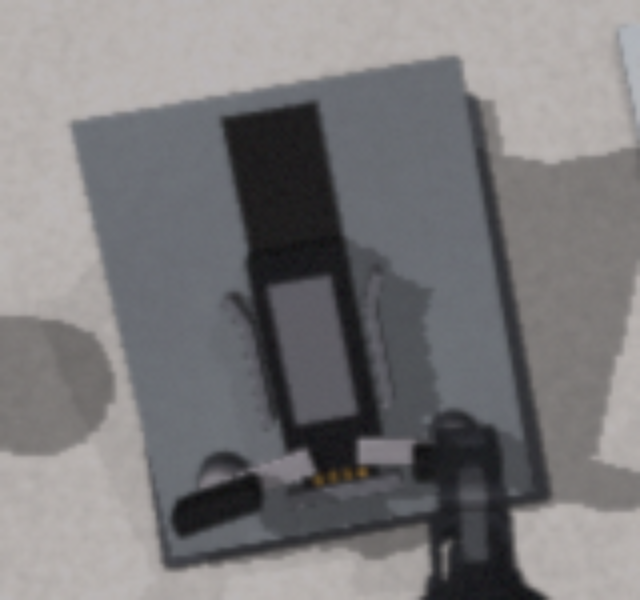

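Both tabs point in over the battery, at (290,465) and (385,452) in the top crop. The battery is straight between the guides with its nose at the lip, at about (340,478).

```bash
python3 -c "
from station import finish_job
print(finish_job())"
```

```text
the job is handed in; nothing more can be done
None
```

The battery lies flat with its nose seated square against the lip (last push about 5 N), both clamp knobs are at their end stops with the tabs in over the battery, and the job was handed in at about 26 s.

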